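# Hold a small seed carton up to the phone's camera

## Task

Stand the small seed carton, which lies flat on the worktop, upright on one of its ends on the worktop and let go of it; then pick it up from above and hold it in the air for the phone on the stand: upright, its middle straight in front of the lens, level with the lens and 15 cm away from it, a broad face turned squarely to the lens (either face, either end up). Finish while still holding it there, keeping still, and do not knock the phone stand or push the tin, the plastic tub or the roll of tape about.

Things in the scene. Friction and masses are not known exactly. Their poses are not given: they have to be found in the camera images.
- carton_mid (a point): centre of the loose small green seed carton, a rigid closed box 30 x 50 x 82 mm, about 60 g. Its own x axis runs through its 30 mm thickness (normal to the broad faces), y along its 50 mm width, z along its 82 mm length. At the start it lies on a broad face, z and y level, 30 mm high over the worktop; standing on an end its centre is 41 mm above the worktop. Left leaning up to 15 degrees from upright, it settles upright by itself.
- carton: the same carton; origin at the centre of one 30 x 50 mm end face, the 82 mm length runs along its +z; axes as above.
- lens (a point): front of the camera lens on the back of a phone (9 x 74 x 150 mm, upright) clamped in a table stand. The lens is 185 mm above the worktop and looks level along this point's -x axis; y is level across the phone, z up. The carton's middle belongs at (-0.15, 0, 0) m in this frame.
- phone_stand: the phone stand, fixed to the worktop: round foot 96 mm across, thin post, phone top at 210 mm; origin at the centre of the foot's underside, axes parallel to the lens point's (the lens side faces its -x).
- tin: short food tin, 75 mm across, 58 mm high, loose bystander; origin at the centre of its underside.
- tub: small open clear plastic tub, 64 x 86 mm, 26 mm high, loose bystander; origin at the centre of its underside.
- tape: roll of masking tape lying flat, 96 mm across, 25 mm high, loose bystander; origin at the centre of its underside.
Things that resemble listed ones, but are neither listed nor needed, are in the scene too. What is meant by the phone_stand is not purple, and is the larger of those in its own colour. There is more than one size of the carton; the one meant has the size given above.

How it is judged (in metres and radians):
On the way, in this order (a step that is already met when the one before it is completed fails the run):
1. the carton stands upright on one end on the worktop, let go and at rest ((angle between carton_mid's own z axis and vertical below 0.1 rad or angle between carton_mid's own z axis and vertical above 3.0416 rad) and height (world z) of carton_mid between 0.035 and 0.047 m and contact force between the fingers and carton below 0.1 N and linear speed of carton below 0.02 m/s and angular speed of carton below 0.2 rad/s), for 0.2 s.
2. the carton is held in the air before the lens as asked (x of carton_mid in the frame of lens between -0.18 and -0.12 m and y of carton_mid in the frame of lens between -0.025 and 0.025 m and z of carton_mid in the frame of lens between -0.025 and 0.025 m and (angle between carton_mid's own z axis and vertical below 0.17 rad or angle between carton_mid's own z axis and vertical above 2.9716 rad) and angle between the x axis of carton_mid and the x axis of lens, either way round below 0.2 rad and contact force between the fingers and carton above 1 N and contact force between carton and phone_stand below 0.2 N and linear speed of carton below 0.02 m/s and angular speed of carton below 0.2 rad/s), for 0.2 s.
At the end, for the whole second after the job is handed in: Fingers hold the carton still in the air, clear of the phone stand, within 10 degrees of upright (either end up), its centre 12 to 18 cm out in front of the lens, within 25 mm of the lens axis sideways and in height, a broad face within 11 degrees of square to the lens (all of step 2); the arm keeps its last pose, push and grip.
It fails at once if the tin is pushed away or tipped over (distance of tin from where it was at the start of the episode above 0.03 m or angle between tin's own z axis and vertical above 0.5 rad).
It fails at once if the tub is pushed away or tipped over (distance of tub from where it was at the start of the episode above 0.03 m or angle between tub's own z axis and vertical above 0.5 rad).
It fails at once if the tape is pushed away or tipped over (distance of tape from where it was at the start of the episode above 0.03 m or angle between tape's own z axis and vertical above 0.5 rad).
It fails at once if the phone stand is knocked (contact force between phone_stand and anything else above 3 N).
It also fails if it takes over 54 s, if anything falls off the work surface, if the arm or the gripper's body presses on something with over 40 N, if the wrist force passes 120 N, or if a joint passes its speed limit or range.

## Robot

A 6-joint arm with a two-finger parallel gripper is mounted at the origin on a cart in front of the work surface, level with it; the furniture and walls round the work are solid. World frame = base frame: x ahead of the robot, y to its left, z up, the work surface at z = 0. Lengths are in mm, angles in rad, forces in N, time in s.
With the tool pointing down it reaches from about 350 to 875 mm from the base axis. Payload 4.2 kg.
Tool frame: the origin (TCP) lies midway between the tips of the shut fingers; the grasp point (between the pads) lies 19 mm behind it (tcp_to_grasp is the distance from the TCP to the grasp point, in mm); z points along the fingers, y is the line along which they close (so a half turn about z gives the same grasp; the last joint's range is limited). The gripper opens to 85 mm and grips with 20 to 120 N. Pads are 22 mm wide; open, the fingers measure 114 mm over their backs; the gripper's body (76 mm by 85 mm) begins 54 mm behind the grasp point. The pads swing forward as they close: fully open they stand 13 mm farther back than shut.
Start: joints at [-0.927, 0.385, 0.008, 0, -1.194, -0.259], TCP at [234.622, -579.268, 231.312] pointing down, gripper open.
Joint ranges: [-3.14, 3.14], [-1.21, 2.06], [-1.07, 1.41], [-3.16, 2.05], [-2.99, -0.16], [-3.1, 3.1]. Speed limits (rad/s): [2.79, 2.79, 3.14, 3.14, 3.14, 3.14].

## Interface

Orientations are given as a unit quaternion [x, y, z, w].
In Python, from bench import read_state, get_image, job_done, tcp_to_grasp gives the robot as it stands.
- The arm moves only by the tool jog_arm, never from a script. Its argument "plan" is a list of rows, each a list of 3 entries, a list of its own where there are three numbers: the finger opening in mm, from 0 to 85.4, then the shift along the tool's x, y, z as a fraction of full scale, then the turn, a rotation vector about the tool's x, y, z as a fraction of full scale. A call has 1 to 10 rows; each row is the pose to reach, as a shift and turn from the pose commanded when the call began, along the tool's axes at that moment; what a row does not reach only later rows make up. Full scale, the value 1, is 0.1 m for a shift and 60 degrees for a turn. A row lasts 1/8 s, in which the tool goes at most 62.5 mm and 10.7 degrees, less where a joint would pass 70% of its speed; a pose out of reach is approached as far as the arm can. A call with a number of a shift or a turn outside -1 to 1 is refused whole. A call with a gripper value outside its range is refused whole. The fingers move at their own pace and stop on an object; the grip force is fixed at half the most. Time passes only in rows, so rows that repeat a pose let the fingers close. It gives the time, the measured TCP pose, the force, the opening and the grip force at its end, in the units of the state.
- read_state(): the state, without advancing time (a new reading comes with each control period).
- get_image(name): name is "scene" or "top" or "wrist"; returns a dict with "img" (420x560x3 uint8, red, green, blue), "range_z" (420x560 float32, mm along the optical axis (not along the pixel's ray), 0 where there is no reading), "intrinsics" (3x3 intrinsics, pixels), "extrinsics" (4x4, takes a point from camera to world coordinates); the wrist camera has in their place "tool_from_camera" (4x4, takes a point from camera to tool coordinates, whose origin is the TCP and whose axes are the flange's). Camera axes: x right, y down, z forward; pixel columns grow to the right and rows downward; lengths in mm; the calibration is good to about 2 mm. A picture is of the moment at which its call begins: read the wrist's pose just before it.
- job_done(): hands the job in; it is judged then, once.
The state is a dict: "clock": time; "joints": joint angles; "joint_vel": joint speeds; "joint_efforts": joint torques, N m; "position": TCP position; "ee_rot": TCP orientation; "contact_force": force on the tool from outside, world axes, zero at the start; "wrist_torque": the same for the moment, N m; "gripper_width": finger opening in mm; "grasp_force": force on a finger pad.
Only numpy, scipy, OpenCV 4.12 (cv2) and the standard library are available. Lean on these libraries where they do the work, as an engineer would, in place of code of your own. Each camera call takes 0.05 s, during which the arm holds its last target. There are 200 camera calls.

## Working session

There is one attempt and no reset: what is moved stays moved. The work goes in short steps, Python scripts to look and compute and a tool call to move; the robot and the scene stay as the last step left them, time stands still between calls to the robot, and variables do not carry over. Pictures are saved under pics/ and viewed, at most 10 in all, crops included, and the job is handed in when it is done.

Besides the shell and the picture viewer there is one more tool, called after "Call:" in YAML: its name, and indented under it one key for each argument. jog_arm: Moves the arm, as the interface text tells. Its arguments: {"type":"object","properties":{"plan":{"type":"array"}},"required":["plan"]}

```bash
ls; mkdir -p pics; python3 - <<'E'
from bench import *
import cv2,numpy as np
s=read_state();print({k:s[k] for k in('clock','position','ee_rot','gripper_width')}, tcp_to_grasp if not callable(tcp_to_grasp) else tcp_to_grasp())
for n in('scene','top'):
    d=get_image(n);np.savez(''+n+'.npz',**d)
    cv2.imwrite(f'pics/{n}0.png',d['img'][:,:,::-1]);print(n,d['intrinsics'],np.round(d['extrinsics'],3))
E
```

```text
pics
{'clock': 0.0, 'position': array([ 234.42090492, -578.74696066,  230.21242635]), 'ee_rot': array([-1.91121747e-01,  9.81565722e-01,  1.07044164e-03, -2.55752902e-04]), 'gripper_width': 85.2034452504411} 18.700000000000003
scene [[409.72556782   0.         280.34184798]
 [  0.         409.72556782 209.21862283]
 [  0.           0.           1.        ]] [[-8.83000e-01 -2.58000e-01  3.92000e-01  7.13780e+01]
 [-4.70000e-01  5.01000e-01 -7.27000e-01  6.72391e+02]
 [-8.00000e-03 -8.26000e-01 -5.63000e-01  7.37160e+02]
 [ 0.00000e+00  0.00000e+00  0.00000e+00  1.00000e+00]]
top [[442.35674614   0.         281.13665233]
 [  0.         442.35674614 215.29403219]
 [  0.           0.           1.        ]] [[ 7.00000e-02 -9.12000e-01  4.04000e-01 -1.03406e+02]
 [-9.98000e-01 -6.40000e-02  2.90000e-02 -1.37106e+02]
 [-1.00000e-03 -4.05000e-01 -9.14000e-01  1.50309e+03]
 [ 0.00000e+00  0.00000e+00  0.00000e+00  1.00000e+00]]
```

View pics/scene0.png

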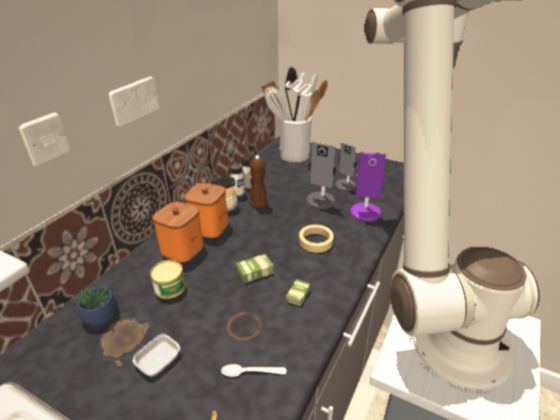

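View pics/top0.png

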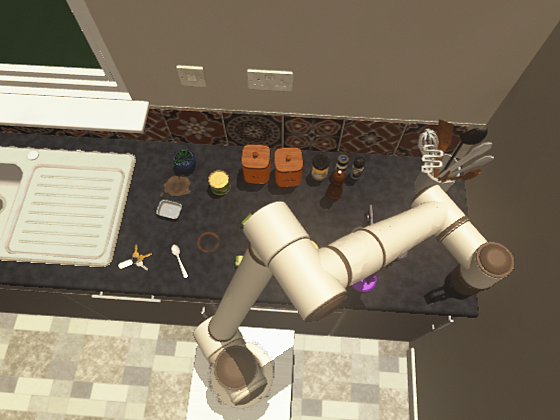

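The scene view shows two green cartons: a larger one at (255,268) and a smaller one at (298,292). There are three stands: a large grey one at (322,175), a small grey one at (346,165) and a purple one at (368,185). The tin is at (168,280), the tub at (157,356) and the tape at (316,238). In the top view the arm hides the middle of the worktop, so I'll measure from the scene view and crop the candidates.

```bash
cat > h.py <<'E'
import numpy as np,cv2
def load(n): return dict(np.load(''+n+'.npz'))
def cloud(d,E=None):
    K=d['intrinsics'];E=d['extrinsics'] if E is None else E;z=d['range_z'];v,u=np.mgrid[:z.shape[0],:z.shape[1]]
    P=np.stack([(u-K[0,2])/K[0,0]*z,(v-K[1,2])/K[1,1]*z,z],-1)@E[:3,:3].T+E[:3,3]
    P[z<=0]=np.nan;return P
def rect(P): # P Nx2 -> center, sizes, angle(deg) of the long side
    r=cv2.minAreaRect(P.astype(np.float32));b=cv2.boxPoints(r);e=[b[1]-b[0],b[2]-b[1]]
    l=max(e,key=np.linalg.norm);return np.round(r[0],1),np.round(r[1],1),round(np.degrees(np.arctan2(l[1],l[0]))%180,1)
E
python3 - <<'E'
from h import *
d=load('scene');P=cloud(d);im=d['img']
H=cv2.cvtColor(im,cv2.COLOR_RGB2HSV)
R={'big':(228,250,285,288),'small':(280,275,318,310),'tape':(295,220,338,255),'tin':(148,258,192,302),'tub':(130,332,185,380)}
for k,(a,b,c,e) in R.items():
    Q=P[b:e,a:c].reshape(-1,3)
    hs=Q[:,2];m=(hs>8)&(hs<150);Q=Q[m];h=np.percentile(Q[:,2],95)
    T=Q[Q[:,2]>h-5];print(k,len(Q),'h',round(h,1),'top',rect(T[:,:2]),'all',rect(Q[:,:2]))
for k,(a,b,c,e) in {'greyL':(302,138,337,208),'greyS':(337,138,357,192),'purple':(354,148,386,222)}.items():
    Q=P[b:e,a:c].reshape(-1,3);
    F=Q[(Q[:,2]>4)&(Q[:,2]<25)&(Q[:,0]<850)];B=Q[(Q[:,2]>75)&(Q[:,2]<230)&(Q[:,0]<880)]
    print(k,'foot',rect(F[:,:2]),'board',len(B),np.round(np.nanmedian(B,0)),'top',np.round(np.nanpercentile(B[:,2],[1,99])),rect(B[:,:2]))
a=cv2.resize(im[130:320,220:400],None,fx=4,fy=3.15,interpolation=cv2.INTER_CUBIC)
cv2.imwrite('pics/crop1.png',a[:,:,::-1])
E
```

```text
big 627 h 30.6 top (array([506.3,   8.9]), array([81.6, 53.4]), np.float32(53.8)) all (array([505.7,   9. ]), array([82.8, 54.9]), np.float32(54.0))
small 352 h 22.7 top (array([370.2,  30.8]), array([37.2, 61.3]), np.float32(93.1)) all (array([370.2,  31.2]), array([37.2, 62.3]), np.float32(93.0))
tape 448 h 25.0 top (array([ 417.6, -181.1]), array([96.2, 92.5]), np.float32(77.8)) all (array([ 416.7, -180.3]), array([96.5, 93.3]), np.float32(83.3))
tin 998 h 56.8 top (array([667.1, 155.2]), array([72. , 75.6]), np.float32(127.6)) all (array([685.1, 128.5]), array([ 73.9, 140.2]), np.float32(125.0))
tub 570 h 25.6 top (array([548.9, 328.4]), array([81.7, 64.6]), np.float32(80.7)) all (array([549. , 328.5]), array([85.1, 64.6]), np.float32(80.7))
greyL foot (array([ 578.6, -565.6]), array([130.4, 501.3]), np.float32(111.6)) board 969 [ 490. -377.  141.] top [ 76. 209.] (array([ 577.4, -490. ]), array([ 74.7, 343.7]), np.float32(128.8))
greyS foot (array([ 494.1, -641.2]), array([ 76.5, 343.4]), np.float32(111.7)) board 373 [ 451. -506.  118.] top [ 77. 159.] (array([ 412.4, -453.8]), array([ 45. , 192.3]), np.float32(126.3))
purple foot (array([ 382.3, -571.8]), array([112. , 481.3]), np.float32(108.0)) board 1110 [ 337. -379.  143.] top [ 76. 208.] (array([ 364.2, -447.3]), array([ 83.6, 163.5]), np.float32(112.0))
```

View pics/crop1.png

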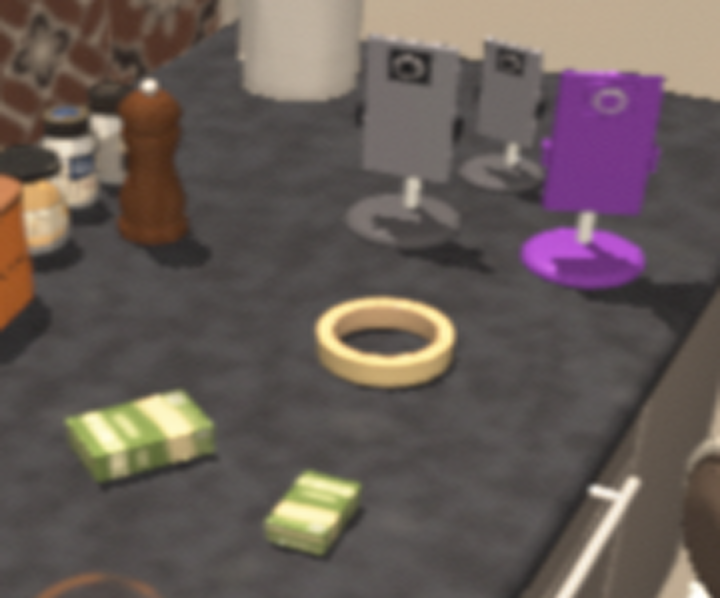

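The crop shows the phone with its lens ring at crop (410,66), which is full-image (322.5,151), on the large grey stand. Candidates:
- **Cartons:** the one at (255,268) measures 82x53x30 mm and fits. The one at (298,292) measures 61x37x23 mm, so it is the decoy.
- **Stands:** the grey one at (322,175) has its top at 209 mm and fits. The grey one at (346,165) tops out at 159 mm and is smaller. The one at (368,185) is purple.

Next I'll measure the lens and the phone plane.

```bash
python3 - <<'E'
from h import *
d=load('scene');P=cloud(d);im=d['img']
B=P[144:188,312:334].reshape(-1,3);med=np.nanmedian(B,0);B=B[np.linalg.norm(B-med,axis=1)<90]
c=B.mean(0);n=np.linalg.svd(B-c)[2][2];print('plane',c,n,'rms',np.std((B-c)@n),len(B))
n[2]=0;n/=np.linalg.norm(n);n*=np.sign(n@(d['extrinsics'][:3,3]-c));t=np.array([-n[1],n[0],0])
A=P[138:190,302:342].reshape(-1,3);A=A[(abs((A-c)@n)<15)&(A[:,2]>80)];s=(A-c)@t;print('width',np.percentile(s,[1,99]))
Fq=P[185:212,300:345].reshape(-1,3);Fq=Fq[(Fq[:,2]>3)&(Fq[:,2]<25)&(np.linalg.norm(Fq[:,:2]-c[:2],axis=1)<90)];print('foot',rect(Fq[:,:2]),cv2.minEnclosingCircle(Fq[:,:2].astype(np.float32)))
E=d['extrinsics'];r=E[:3,:3]@np.linalg.inv(d['intrinsics'])@[322.5,151,1];o=E[:3,3]
L=o+r*((c-o)@n)/(r@n);print('lens',L,'out n',n,'yaw',np.degrees(np.arctan2(n[1],n[0])),'target',L+150*n)
print('depth near lens',np.nanmedian(P[149:154,320:326].reshape(-1,3),0))
# carton
H=cv2.cvtColor(im,cv2.COLOR_RGB2HSV)
Q=P[250:288,228:285].reshape(-1,3);T=Q[(Q[:,2]>27)&(Q[:,2]<40)];print(rect(T[:,:2]),T[:,:2].mean(0),np.median(T[:,2]))
K=P[225:262,225:300].reshape(-1,3)
# everything >10mm high near
A=P.reshape(-1,3);m=(A[:,2]>15)&(A[:,0]>150)&(A[:,0]<800)&(abs(A[:,1])<700)
g,c2=np.unique((A[m][:,:2]//50*50).astype(int),axis=0,return_counts=True)
print([(tuple(map(int,x)),int(A[m][((A[m][:,:2]//50*50)==x).all(1)][:,2].max())) for x,k in zip(g,c2) if k>15])
E
```

```text
plane [ 487.83171437 -376.46353947  136.90860909] [-0.04661692  0.99883876 -0.0121656 ] rms 2.4168517794159836 918
width [-41.33131104  37.78021708]
foot (array([ 495., -375.]), array([110.3,  91. ]), np.float32(31.8)) ((503.6644287109375, -374.1878662109375), 63.08574295043945)
lens [ 490.16822534 -376.35449188  183.6240781 ] out n [-0.04662037  0.99891268  0.        ] yaw 92.67211920780042 target [ 483.17516928 -226.51759     183.6240781 ]
depth near lens [ 488.75338606 -372.85002218  184.93797947]
(array([505.7,   9.4]), array([81.6, 51.8]), np.float32(53.8)) [505.65459756  10.70462725] 28.82017366389175
[((150, -600), 556), ((150, -250), 618), ((150, -200), 632), ((150, -150), 642), ((150, -100), 647), ((150, -50), 647), ((150, 0), 498), ((150, 50), 299), ((200, -600), 549), ((200, -550), 551), ((200, -100), 645), ((200, -50), 646), ((250, -100), 641), ((300, -500), 506), ((300, -450), 585), ((300, -400), 590), ((300, -350), 591), ((350, -500), 570), ((350, -450), 578), ((350, -400), 208), ((350, -250), 25), ((350, -200), 25), ((350, -150), 26), ((350, 0), 24), ((350, 50), 23), (
[... 687 characters left out ...]
 50), 121), ((650, 100), 59), ((650, 150), 59), ((700, -700), 313), ((700, -600), 287), ((700, -550), 278), ((700, -400), 107), ((700, -350), 106), ((700, -300), 107), ((700, -250), 96), ((700, -200), 118), ((700, -150), 138), ((700, -100), 138), ((700, -50), 123), ((700, 0), 139), ((700, 50), 124), ((700, 150), 58), ((700, 250), 75), ((700, 300), 74), ((700, 400), 251), ((700, 450), 246), ((750, -700), 317), ((750, -650), 268), ((750, -600), 289), ((750, -550), 285), ((750, -400), 106), ((750, -350), 106), ((750, -300), 107), ((750, -250), 95), ((750, -150), 124), ((750, -100), 125), ((750, -50), 123), ((750, 0), 125), ((750, 50), 125), ((750, 250), 74), ((750, 300), 75), ((750, 400), 251)]
```

```bash
cat >> h.py <<'E'
from scipy.spatial.transform import Rotation as R
def frame(z,y): # tool rotation from approach dir z and closing dir y
    z=np.array(z,float);z/=np.linalg.norm(z);y=np.array(y,float);y-=z*(y@z);y/=np.linalg.norm(y)
    return np.stack([np.cross(y,z),y,z],1)
def delta(pos,Rt,flip=True):
    from bench import read_state
    s=read_state();Rc=R.from_quat(s['ee_rot']);best=None
    for F in ([np.eye(3),np.diag([-1,-1,1])] if flip else [np.eye(3)]):
        w=(Rc.inv()*R.from_matrix(Rt@F)).as_rotvec(degrees=True)
        if best is None or np.linalg.norm(w)<np.linalg.norm(best): best=w
    print('t',round(s['clock'],2),'pos',np.round(s['position'],1),'shift',np.round(Rc.inv().apply(np.array(pos)-s['position'])/100,3),'turn',np.round(best/60,3),'joints',np.round(s['joints'],2))
E
python3 - <<'E'
from h import *
from bench import *
d=get_image('wrist');print(np.round(d['tool_from_camera'],2),d['intrinsics'][0])
cv2.imwrite('pics/w0.png',d['img'][:,:,::-1])
y=[np.cos(np.radians(144)),np.sin(np.radians(144)),0]
delta([506,9,330],frame([0,0,-1],y),False)
E
```

```text
[[  -0.     -0.95   -0.32   81.79]
 [   1.     -0.     -0.     -1.09]
 [  -0.     -0.32    0.95 -143.96]
 [   0.      0.      0.      1.  ]] [334.41704397   0.         281.83312371]
t 0.15 pos [ 234.4 -578.9  230.5] shift [-4.723  4.432 -0.988] turn [ 0.002  0.    -0.533] joints [-0.93  0.39  0.01 -0.   -1.19 -0.26]
```

```bash
python3 - <<'E'
from h import *
N=7;p=np.array([234.4,-578.9,230.5]);yaw=202.
def F(a): a=np.radians(a);return frame([0,0,-1],[np.cos(a-np.pi/2),np.sin(a-np.pi/2),0])
A=p.copy();A[2]=325
W=[A]+[A+(np.array([506,9,f])-A)*np.array([k/6,k/6,1]) for k,f in zip(range(1,7),(330,330,320,300,260,200))]
for k,w in enumerate(W):
    Rc=F(yaw);print(k,np.round(w),np.round(Rc.T@(w-p)/100,3));p=w;yaw+=212/7
print(Rc)
E
```

```text
0 [ 234. -579.  325.] [ 0.     0.    -0.945]
1 [ 280. -481.  330.] [-1.052  0.241 -0.05 ]
2 [ 325. -383.  330.] [-1.03  -0.322  0.   ]
3 [ 370. -285.  320.] [-0.727 -0.798  0.1  ]
4 [ 415. -187.  300.] [-0.226 -1.056  0.2  ]
5 [461. -89. 260.] [ 0.338 -1.025  0.4  ]
6 [506.   9. 200.] [ 0.809 -0.715  0.6  ]
[[ 0.91556235  0.40217607  0.        ]
 [ 0.40217607 -0.91556235  0.        ]
 [ 0.          0.         -1.        ]]
```

Call:
jog_arm:
  plan:
    - [85,[0,0,-0.95],[0,0,-0.17]]
    - [85,[0,0,-0.95],[0,0,-0.34]]
    - [85,[0,0,-0.95],[0,0,-0.505]]

```text
clock: 0.52
position: [235.1, -580.3, 330.0]
ee_rot: [-0.444, 0.896, -0.003, 0.0]
contact_force: [0.4, 0.2, -0.4]
gripper_width: 85.1
grasp_force: 0.0
```

Call:
jog_arm:
  plan:
    - [85,[-1,0.24,-0.05],[0,0,-0.17]]
    - [85,[-1,0.24,-0.05],[0,0,-0.34]]
    - [85,[-1,0.24,-0.05],[0,0,-0.505]]

```text
clock: 0.9
position: [277.5, -483.3, 332.1]
ee_rot: [-0.664, 0.748, -0.0, 0.0]
contact_force: [-0.1, -0.1, -0.7]
gripper_width: 84.8
grasp_force: 0.0
```

Call:
jog_arm:
  plan:
    - [85,[-1,-0.32,0],[0,0,-0.17]]
    - [85,[-1,-0.32,0],[0,0,-0.34]]
    - [85,[-1,-0.32,0],[0,0,-0.505]]

```text
clock: 1.27
position: [322.0, -388.1, 331.6]
ee_rot: [0.836, -0.548, 0.0, -0.0]
contact_force: [-0.6, -0.7, -0.1]
gripper_width: 84.8
grasp_force: 0.0
```

Call:
jog_arm:
  plan:
    - [85,[-0.73,-0.8,0.1],[0,0,-0.17]]
    - [85,[-0.73,-0.8,0.1],[0,0,-0.34]]
    - [85,[-0.73,-0.8,0.1],[0,0,-0.505]]

```text
clock: 1.65
position: [367.0, -289.6, 321.0]
ee_rot: [0.951, -0.31, -0.0, -0.0]
contact_force: [0.1, -0.1, 0.1]
gripper_width: 85.0
grasp_force: 0.0
```

Call:
jog_arm:
  plan:
    - [85,[-0.23,-1,0.2],[0,0,-0.17]]
    - [85,[-0.23,-1,0.2],[0,0,-0.34]]
    - [85,[-0.23,-1,0.2],[0,0,-0.505]]

```text
clock: 2.02
position: [408.1, -195.9, 300.4]
ee_rot: [0.999, -0.051, -0.001, -0.0]
contact_force: [-1.2, -0.1, -0.4]
gripper_width: 84.9
grasp_force: 0.0
```

Call:
jog_arm:
  plan:
    - [85,[0.34,-1,0.4],[0,0,-0.17]]
    - [85,[0.34,-1,0.4],[0,0,-0.34]]
    - [85,[0.34,-1,0.4],[0,0,-0.505]]

```text
clock: 2.4
position: [452.9, -100.2, 259.4]
ee_rot: [0.977, 0.211, -0.002, -0.001]
contact_force: [0.3, -0.7, -0.0]
gripper_width: 85.0
grasp_force: 0.0
```

Call:
jog_arm:
  plan:
    - [85,[0.83,-0.8,0.6],[0,0,-0.17]]
    - [85,[0.83,-0.8,0.6],[0,0,-0.34]]
    - [85,[0.83,-0.8,0.6],[0,0,-0.505]]
    - [85,[0.83,-0.8,0.6],[0,0,-0.505]]

```text
clock: 2.9
position: [496.3, 4.8, 200.6]
ee_rot: [0.891, 0.455, -0.001, -0.0]
contact_force: [0.1, -0.4, 1.4]
gripper_width: 84.8
grasp_force: 0.0
```

```bash
cat > w.py <<'E'
from h import *
from bench import *
s=read_state();d=get_image('wrist');T=np.eye(4);T[:3,:3]=R.from_quat(s['ee_rot']).as_matrix();T[:3,3]=s['position']
E=T@d['tool_from_camera'];d['E']=E;P=cloud(d,E)
E
python3 - <<'E'
from w import *
H=cv2.cvtColor(d['img'],cv2.COLOR_RGB2HSV)
print(s['joints'],s['position'])
m=(P[...,2]>23)&(P[...,2]<36)&(np.linalg.norm(P[...,:2]-[506,9],axis=-1)<70)
Q=P[m];print(rect(Q[:,:2]),len(Q),np.median(Q[:,2]))
t=get_image('top');Pt=cloud(t);m=(Pt[...,2]>23)&(Pt[...,2]<36)&(np.linalg.norm(Pt[...,:2]-[506,9],axis=-1)<70);Q=Pt[m];print(len(Q),len(Q)>9 and rect(Q[:,:2]))
cv2.imwrite('pics/w1.png',d['img'][:,:,::-1])
delta([506,9,110],frame([0,0,-1],[np.cos(np.radians(-36)),np.sin(np.radians(-36)),0]),False)
E
```

```text
[ 3.37440366e-01  1.93299907e-01 -3.46281862e-01 -5.45023721e-05
 -1.03301118e+00  2.17774240e+00] [496.25300941   4.77938866 200.56089215]
(array([508.7,   7.9]), array([82.2, 50.1]), np.float32(54.1)) 4408 30.64226330716076
292 (array([504.8,   4.5]), array([83.8, 52. ]), np.float32(53.2))
t 3.0 pos [496.4   3.9 201.5] shift [0.097 0.048 0.915] turn [ 0. -0. -0.] joints [ 0.34  0.19 -0.35  0.   -1.03  2.18]
```

View pics/w1.png

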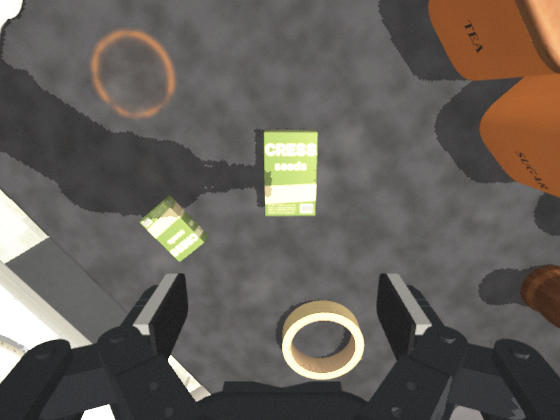

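The wrist view shows the "CRESS seeds" carton at (290,173), measuring 82.2x50.1x30.6 mm with its centre at (508.5, 8) and its length at 54.1°. The small decoy carton is at (173,229) and the tape at (322,340). Next I'll grip it across the 50 mm width with the tool tilted by 20°.

```bash
python3 - <<'E'
from h import *
a=np.radians(54.1);u=np.array([np.cos(a),np.sin(a),0]);y=[np.sin(a),-np.cos(a),0]
th=np.radians(20);z=np.array([0,0,-1])*np.cos(th)-u*np.sin(th)
F=frame(z,y);g=np.array([508.5,8,2]);print(F)
delta(g-80*z,F,False);
E
```

```text
[[ 5.51009777e-01  8.10041640e-01 -2.00551157e-01]
 [ 7.61190152e-01 -5.86372357e-01 -2.77050558e-01]
 [-3.42020143e-01 -2.56880325e-17 -9.39692621e-01]]
t 3.0 pos [496.4   3.9 201.5] shift [0.378 0.074 1.243] turn [-0.    -0.333 -0.002] joints [ 0.34  0.19 -0.35  0.   -1.03  2.18]
```

Call:
jog_arm:
  plan:
    - [85,[0.2,0.04,0.5],[0,-0.17,0]]
    - [85,[0.38,0.07,1],[0,-0.333,0]]
    - [85,[0.38,0.07,1],[0,-0.333,0]]
    - [85,[0.38,0.07,1],[0,-0.333,0]]

```text
clock: 3.5
position: [524.7, 30.4, 101.6]
ee_rot: [0.877, 0.448, -0.154, 0.079]
contact_force: [1.6, -0.4, 1.0]
gripper_width: 85.0
grasp_force: 0.0
```

```bash
python3 - <<'E'
from w import *
a=np.radians(54.1);u=np.array([np.cos(a),np.sin(a),0]);y=[np.sin(a),-np.cos(a),0]
th=np.radians(20);z=np.array([0,0,-1])*np.cos(th)-u*np.sin(th)
F=frame(z,y);g=np.array([508.5,8,2])
delta(g-12*z,F,False);delta(g,F,False)
m=(P[...,2]>23)&(P[...,2]<36)&(np.linalg.norm(P[...,:2]-[506,9],axis=-1)<60)
print(rect(P[m][:,:2]),np.median(P[m][:,2]))
E
```

```text
t 3.55 pos [525.1  30.4 103.7] shift [ 0.081 -0.005  0.931] turn [ 0.002 -0.005 -0.002] joints [ 0.46  0.47 -0.32  0.18 -1.09  1.95]
t 3.55 pos [525.1  30.4 103.7] shift [ 0.081 -0.006  1.051] turn [ 0.002 -0.005 -0.002] joints [ 0.46  0.47 -0.32  0.18 -1.09  1.95]
(array([508.8,   8. ]), array([83.3, 50.3]), np.float32(54.4)) 30.539799612674216
```

Call:
jog_arm:
  plan:
    - [85,[0.08,0,0.3],[0,0,0]]
    - [85,[0.08,0,0.6],[0,0,0]]
    - [85,[0.08,0,0.8],[0,0,0]]
    - [85,[0.08,0,0.93],[0,0,0]]
    - [85,[0.08,0,0.93],[0,0,0]]
    - [85,[0.08,0,0.93],[0,0,0]]

```text
clock: 4.3
position: [511.4, 11.6, 13.0]
ee_rot: [0.877, 0.448, -0.152, 0.079]
contact_force: [-0.3, -0.5, -0.5]
gripper_width: 84.8
grasp_force: 0.0
```

```bash
python3 - <<'E'
from h import *
a=np.radians(54.1);u=np.array([np.cos(a),np.sin(a),0]);y=[np.sin(a),-np.cos(a),0]
th=np.radians(20);z=np.array([0,0,-1])*np.cos(th)-u*np.sin(th)
F=frame(z,y);g=np.array([508.5,8,2])
delta(g,F,False)
E
```

```text
t 4.3 pos [511.4  11.6  13. ] shift [-0.006 -0.003  0.119] turn [ 0.002 -0.004 -0.   ] joints [ 0.44  0.57 -0.45  0.22 -0.86  1.91]
```

Call:
jog_arm:
  plan:
    - [85,[0,0,0.08],[0,0,0]]
    - [85,[0,0,0.11],[0,0,0]]
    - [48,[0,0,0.11],[0,0,0]]
    - [40,[0,0,0.11],[0,0,0]]
    - [40,[0,0,0.11],[0,0,0]]
    - [40,[0,0,0.11],[0,0,0]]
    - [40,[0,0,0.11],[0,0,0]]
    - [40,[0,0,0.11],[0,0,0]]

```text
clock: 5.3
position: [508.3, 8.4, 1.0]
ee_rot: [0.877, 0.448, -0.154, 0.079]
contact_force: [0.6, 0.4, 1.9]
gripper_width: 49.4
grasp_force: 63.4
```

Call:
jog_arm:
  plan:
    - [40,[-0.15,0,-0.4],[0,0,0]]
    - [40,[-0.32,0,-0.88],[0,0,0]]
    - [40,[-0.32,0,-0.88],[0,0.17,0]]
    - [40,[-0.32,0,-0.88],[0,0.34,0]]
    - [40,[-0.32,0,-0.88],[0,0.5,0]]
    - [40,[-0.32,0,-0.88],[0,0.67,0]]
    - [40,[-0.32,0,-0.88],[0,0.84,0]]
    - [40,[-0.32,0,-0.88],[0,1,0]]
    - [40,[-0.32,0,-0.88],[0,1,0]]
    - [40,[-0.32,0,-0.88],[0,1,0]]

```text
clock: 6.55
position: [515.7, 25.6, 124.2]
ee_rot: [0.851, 0.42, 0.28, -0.145]
contact_force: [0.8, 0.9, -1.2]
gripper_width: 49.1
grasp_force: 63.2
```

```bash
cat > end.py <<'E'
from w import *
a=np.radians(54.1);u=np.array([np.cos(a),np.sin(a),0]);y=[np.sin(a),-np.cos(a),0]
th=np.radians(70);z=np.array([0,0,-1])*np.cos(th)+u*np.sin(th)
F=frame(z,y)
E
python3 - <<'E'
from end import *
delta([510,12,95],F,False);print(s['gripper_width'],s['grasp_force'])
E
```

```text
t 6.6 pos [515.4  26.1 123.8] shift [-0.288  0.046  0.144] turn [ 0.009  0.555 -0.023] joints [-0.02  0.26 -0.38 -0.83 -0.73  3.1 ]
49.104556039674485 63.24809789657593
```

```bash
cat > end.py <<'E'
from w import *
def endF(v,t):
    a=np.radians(v);u=np.array([np.cos(a),np.sin(a),0]);y=[np.sin(a),-np.cos(a),0]
    th=np.radians(t);z=np.array([0,0,-1])*np.cos(th)+u*np.sin(th)
    return frame(z,y)
E
python3 - <<'E'
from end import *
delta([560,0,130],endF(15,40),False)
delta([560,0,130],endF(15,70),False)
m=(P[...,2]>20)&(P[...,2]<180)&(P[...,0]>600)&(P[...,1]<200)&(P[...,1]>-250)
sc=load('scene');Q=cloud(sc).reshape(-1,3);Q=Q[(Q[:,2]>60)&(Q[:,2]<180)&(Q[:,0]>570)&(Q[:,1]<120)&(Q[:,1]>-250)];print(np.percentile(Q[:,0],[.5,2,50]))
E
```

```text
t 6.65 pos [515.4  26.4 123.7] shift [ 0.089  0.514 -0.021] turn [-0.401  0.057  0.487] joints [-0.02  0.26 -0.38 -0.83 -0.73  3.1 ]
t 6.65 pos [515.4  26.4 123.7] shift [ 0.089  0.514 -0.021] turn [-0.521  0.538  0.371] joints [-0.02  0.26 -0.38 -0.83 -0.73  3.1 ]
[680.67610933 682.9160848  844.80063319]
```

Joint 6 reached its limit, so I'll yaw the tool toward radial (15°) first and then finish the pitch.

Call:
jog_arm:
  plan:
    - [40,[0.02,0.13,0],[-0.1,0.014,0.122]]
    - [40,[0.04,0.26,0],[-0.2,0.028,0.243]]
    - [40,[0.07,0.39,-0.01],[-0.3,0.043,0.365]]
    - [40,[0.09,0.51,-0.02],[-0.401,0.057,0.487]]
    - [40,[0.09,0.51,-0.02],[-0.401,0.057,0.487]]
    - [40,[0.09,0.51,-0.02],[-0.401,0.057,0.487]]

```text
clock: 7.4
position: [562.0, -11.2, 128.6]
ee_rot: [0.93, 0.127, 0.341, -0.058]
contact_force: [-0.4, 0.3, 0.0]
gripper_width: 49.4
grasp_force: 64.0
```

```bash
python3 - <<'E'
from end import *
delta([560,0,130],endF(15,70),False)
E
```

```text
t 7.45 pos [562.2 -11.5 128.8] shift [ 0.015 -0.117 -0.   ] turn [-0.025  0.493 -0.008] joints [ 0.15  0.21 -0.53 -0.66 -0.16  2.31]
```

Joint 5 is at its limit in this direction. Going over to the tool's right side (v ≈ -65°) keeps joints 4, 5 and 6 in range. I'll bring the tool back to vertical, yaw it, then pitch.

```bash
python3 - <<'E'
from end import *
delta([520,-10,150],endF(15,0),False)
E
```

```text
t 7.5 pos [562.2 -11.8 128.9] shift [-0.17  -0.137 -0.419] turn [-0.026 -0.674  0.007] joints [ 0.15  0.21 -0.53 -0.66 -0.16  2.31]
```

Call:
jog_arm:
  plan:
    - [40,[-0.05,-0.04,-0.12],[-0.01,-0.17,0]]
    - [40,[-0.1,-0.08,-0.24],[-0.02,-0.34,0]]
    - [40,[-0.14,-0.12,-0.36],[-0.026,-0.51,0]]
    - [40,[-0.17,-0.137,-0.42],[-0.026,-0.674,0.007]]
    - [40,[-0.17,-0.137,-0.42],[-0.026,-0.674,0.007]]

```text
clock: 8.12
position: [520.5, -9.8, 151.5]
ee_rot: [0.991, 0.131, -0.001, -0.0]
contact_force: [0.7, -0.6, -0.9]
gripper_width: 49.5
grasp_force: 64.0
```

Call:
jog_arm:
  plan:
    - [40,[0,0,0],[0,0,0.17]]
    - [40,[-0.1,0,0],[0,0,0.34]]
    - [40,[-0.2,0,0],[0,0,0.51]]
    - [40,[-0.2,0,0],[0,0,0.667]]
    - [40,[-0.2,0,0],[0,0,0.667]]

```text
clock: 8.75
position: [500.4, -15.4, 150.0]
ee_rot: [0.976, -0.216, -0.0, -0.001]
contact_force: [0.1, 0.8, -0.1]
gripper_width: 49.2
grasp_force: 64.0
```

Call:
jog_arm:
  plan:
    - [40,[0,0,0],[0,0,0.17]]
    - [40,[0,0,0],[0,0,0.34]]
    - [40,[0,0,0],[0,0,0.51]]
    - [40,[0,0,0],[0,0,0.667]]
    - [40,[0,0,0],[0,0,0.667]]

```text
clock: 9.38
position: [500.3, -15.3, 149.9]
ee_rot: [0.844, -0.536, -0.001, -0.0]
contact_force: [0.1, 0.3, -0.2]
gripper_width: 49.5
grasp_force: 64.0
```

```bash
python3 - <<'E'
from end import *
delta([490,-30,130],endF(-65,50),False)
delta([490,-30,130],endF(-65,70),False)
E
```

```text
t 9.43 pos [500.3 -15.2 149.9] shift [0.09  0.156 0.199] turn [-0.001  0.835  0.003] joints [ 0.29  0.25 -0.41 -0.   -0.91  0.15]
t 9.43 pos [500.3 -15.2 149.9] shift [0.09  0.156 0.199] turn [-1.000e-03  1.168e+00  3.000e-03] joints [ 0.29  0.25 -0.41 -0.   -0.91  0.15]
```

Call:
jog_arm:
  plan:
    - [40,[0,0,0],[0,0.17,0]]
    - [40,[0.03,0.05,0.07],[0,0.34,0]]
    - [40,[0.06,0.1,0.14],[0,0.51,0]]
    - [40,[0.09,0.156,0.2],[0,0.67,0]]
    - [40,[0.09,0.156,0.2],[0,0.835,0]]
    - [40,[0.09,0.156,0.2],[0,0.835,0]]

```text
clock: 10.18
position: [488.9, -29.6, 128.7]
ee_rot: [0.766, -0.484, 0.356, 0.23]
contact_force: [-0.1, -0.6, -0.6]
gripper_width: 49.5
grasp_force: 64.0
```

```bash
python3 - <<'E'
from end import *
delta([490,-30,110],endF(-65,70),False)
E
```

```text
t 10.22 pos [489.1 -29.4 128.3] shift [-0.135 -0.007  0.125] turn [0.    0.33  0.008] joints [ 0.53  0.33 -1.01  1.3  -0.92 -1.27]
```

```bash
python3 - <<'E'
from end import *
delta([545,-50,110],endF(-65,50),False)
delta([545,-50,110],endF(-65,70),False)
E
```

```text
t 10.28 pos [489.4 -29.5 128.8] shift [ 0.129 -0.418  0.442] turn [ 0.002 -0.     0.006] joints [ 0.52  0.33 -1.01  1.29 -0.92 -1.27]
t 10.28 pos [489.4 -29.5 128.8] shift [ 0.129 -0.418  0.442] turn [0.001 0.333 0.006] joints [ 0.52  0.33 -1.01  1.29 -0.92 -1.27]
```

Call:
jog_arm:
  plan:
    - [40,[0.06,-0.2,0.22],[0,0,0]]
    - [40,[0.129,-0.418,0.442],[0,0,0.006]]
    - [40,[0.129,-0.418,0.442],[0,0.12,0.006]]
    - [40,[0.129,-0.418,0.442],[0,0.23,0.006]]
    - [40,[0.129,-0.418,0.442],[0,0.333,0.006]]
    - [40,[0.129,-0.418,0.442],[0,0.333,0.006]]
    - [40,[0.129,-0.418,0.442],[0,0.333,0.006]]

```text
clock: 11.15
position: [545.7, -50.6, 111.8]
ee_rot: [0.689, -0.443, 0.483, 0.307]
contact_force: [-0.6, -0.5, 0.2]
gripper_width: 49.4
grasp_force: 64.0
```

```bash
python3 - <<'E'
from end import *
delta([545,-50,42],endF(-65,70),False)
t=get_image('scene');cv2.imwrite('pics/s2.png',t['img'][100:340,180:440][:,:,::-1].repeat(2,0).repeat(2,1))
Pt=cloud(t);H=cv2.cvtColor(t['img'],cv2.COLOR_RGB2HSV);m=(H[...,0]>28)&(H[...,0]<55)&(H[...,1]>90)&(np.linalg.norm(Pt-[540,-60,110],axis=-1)<90)
Q=Pt[m];print(len(Q),np.round(Q.min(0)),np.round(Q.max(0)))
E
```

```text
t 11.2 pos [545.7 -50.7 112.1] shift [-0.662  0.008  0.232] turn [ 0.003  0.001 -0.007] joints [ 0.45  0.58 -0.98  1.55 -1.22 -1.56]
106 [510. -55. 143.] [564. -13. 154.]
```

View pics/s2.png

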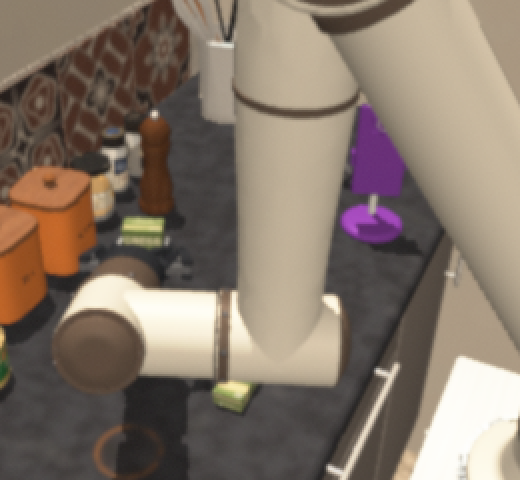

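The crop shows the carton upright in the gripper at crop (143,232), with its top at z=154. The wrist barrel is low, near the table, so I'll check its clearance before lowering.

```bash
python3 - <<'E'
from end import *
t=get_image('scene');P=cloud(t);E=t['extrinsics']
# crop (x,y)/2+(180,100)
for u in (220,240,260,280,300,320,340):
    c=P[230:300,u];c=c[(c[:,2]>40)];print(u,len(c),np.round(c[0]),np.round(c[len(c)//2]),np.round(c[-1]))
E
```

```text
220 61 [562.  63. 155.] [420. 251. 255.] [416. 266. 197.]
240 65 [472. 109. 218.] [391. 230. 257.] [383. 250. 201.]
260 58 [476.  23. 158.] [370. 198. 248.] [364. 212. 192.]
280 43 [356. 148. 247.] [333. 191. 238.] [330. 196. 192.]
300 60 [308. 163. 311.] [303. 170. 248.] [297. 181. 189.]
320 62 [267. 175. 333.] [265. 170. 264.] [263. 167. 190.]
340 63 [243. 146. 322.] [240. 138. 249.] [230. 152. 189.]
```

Call:
jog_arm:
  plan:
    - [40,[-0.2,0,0.07],[0,0,0]]
    - [40,[-0.4,0,0.14],[0,0,0]]
    - [40,[-0.55,0,0.19],[0,0,0]]
    - [40,[-0.63,0,0.22],[0,0,0]]
    - [40,[-0.63,0,0.22],[0,0,0]]
    - [40,[-0.63,0,0.22],[0,0,0]]

```text
clock: 12.1
position: [545.4, -49.6, 45.0]
ee_rot: [0.689, -0.443, 0.484, 0.308]
contact_force: [0.5, -1.0, -0.7]
gripper_width: 49.2
grasp_force: 64.0
```

```bash
python3 - <<'E'
from end import *
delta([545,-50,41],endF(-65,70),False);print(s['contact_force'])
t=get_image('scene');P=cloud(t)
H=cv2.cvtColor(t['img'],cv2.COLOR_RGB2HSV);m=(H[...,0]>25)&(H[...,0]<55)&(H[...,1]>70)&(np.linalg.norm(P-[540,-45,60],axis=-1)<75)
Q=P[m];print(len(Q),np.round(Q.min(0)),np.round(Q.max(0)));T=Q[Q[:,2]>Q[:,2].max()-8];c=T.mean(0);n=np.linalg.svd(T-c)[2][2];print(len(T),c,n)
E
```

```text
t 12.15 pos [545.3 -49.6  45.1] shift [-0.038  0.005  0.016] turn [ 0.002 -0.    -0.006] joints [ 0.43  0.72 -0.99  1.63 -1.23 -1.72]
[ 0.47595906 -1.03583532 -0.67034581]
257 [509. -57.  54.] [562. -13.  89.]
139 [535.59721257 -34.11494609  84.60722874] [ 0.03704988 -0.05292848 -0.99791076]
```

Call:
jog_arm:
  plan:
    - [40,[-0.019,0,0.007],[0,0,0]]
    - [40,[-0.028,0,0.01],[0,0,0]]
    - [40,[-0.028,0,0.01],[0,0,0]]

```text
clock: 12.58
position: [545.2, -49.6, 41.6]
ee_rot: [0.689, -0.443, 0.484, 0.308]
contact_force: [0.6, -0.5, -0.5]
gripper_width: 49.5
grasp_force: 64.0
```

Call:
jog_arm:
  plan:
    - [40,[-0.009,0,0.003],[0,0,0]]
    - [40,[-0.014,0,0.005],[0,0,0]]
    - [40,[-0.014,0,0.005],[0,0,0]]

```text
clock: 12.95
position: [545.3, -49.6, 41.1]
ee_rot: [0.689, -0.442, 0.485, 0.308]
contact_force: [-2.1, 1.4, 4.8]
gripper_width: 49.0
grasp_force: 64.7
```

Call:
jog_arm:
  plan:
    - [60,[0,0,0],[0,0,0]]
    - [75,[0,0,0],[0,0,0]]
    - [85,[0,0,0],[0,0,0]]
    - [85,[0,0,0],[0,0,0]]
    - [85,[0,0,0],[0,0,0]]
    - [85,[0,0,0],[0,0,0]]
    - [85,[0,0,0],[0,0,0]]
    - [85,[0,0,0],[0,0,0]]

```text
clock: 13.95
position: [545.2, -49.6, 40.1]
ee_rot: [0.689, -0.443, 0.484, 0.308]
contact_force: [-0.3, -0.3, 0.3]
gripper_width: 85.0
grasp_force: 0.0
```

```bash
python3 - <<'E'
from end import *
print(s['gripper_width'],s['grasp_force'],s['contact_force'],s['position'])
t=get_image('scene');P=cloud(t)
H=cv2.cvtColor(t['img'],cv2.COLOR_RGB2HSV);m=(H[...,0]>25)&(H[...,0]<55)&(H[...,1]>70)&(np.linalg.norm(P-[540,-45,60],axis=-1)<75)
Q=P[m];print(len(Q),np.round(Q.min(0)),np.round(Q.max(0)));T=Q[Q[:,2]>Q[:,2].max()-8];c=T.mean(0);n=np.linalg.svd(T-c)[2][2];print(len(T),c,n,rect(T[:,:2]))
E
```

```text
84.98028592065445 0.0 [-0.33604942 -0.31820307  0.27850689] [545.23277822 -49.57238535  40.12296512]
291 [509. -60.  47.] [564. -12.  84.]
148 [535.46845813 -34.8155814   80.6406615 ] [-0.01749609  0.02318078  0.99957818] (array([536.7, -35.6]), array([49.7, 31.7]), np.float32(28.7))
```

The carton stands upright with its top level at z≈81, released at (537,-36). I'll back away along the tool axis.

Call:
jog_arm:
  plan:
    - [85,[0,0,-0.2],[0,0,0]]
    - [85,[0,0,-0.45],[0,0,0]]
    - [85,[0,0,-0.7],[0,0,0]]
    - [85,[0.3,0,-0.85],[0,0,0]]
    - [85,[0.7,0,-1],[0,0,0]]
    - [85,[1,0,-1],[0,0,0]]
    - [85,[1,0,-1],[0,0,0]]

```text
clock: 14.92
position: [519.8, 4.4, 170.0]
ee_rot: [0.688, -0.444, 0.485, 0.306]
contact_force: [0.2, 0.7, -0.9]
gripper_width: 85.2
grasp_force: 0.0
```

```bash
python3 - <<'E'
from end import *
delta([520,-10,210],endF(-65,0),False)
delta([520,-10,210],endF(-65,30),False)
cv2.imwrite('pics/w3.png',d['img'][:,:,::-1])
for n in('wrist','scene'):
    t=d if n=='wrist' else get_image('scene');P=cloud(t,d['E'] if n=='wrist' else None)
    m=(P[...,2]>76)&(P[...,2]<90)&(np.linalg.norm(P[...,:2]-[537,-36],axis=-1)<60);print(n,m.sum(),rect(P[m][:,:2]))
E
```

```text
t 14.97 pos [519.6   4.4 168.8] shift [ 0.433  0.054 -0.017] turn [-0.003 -1.166 -0.008] joints [ 0.66  0.47 -0.94  1.29 -1.26 -1.42]
t 14.97 pos [519.6   4.4 168.8] shift [ 0.433  0.054 -0.017] turn [-0.    -0.666 -0.008] joints [ 0.66  0.47 -0.94  1.29 -1.26 -1.42]
wrist 2479 (array([540., -37.]), array([49.9, 29.4]), np.float32(25.1))
scene 12 (array([513.6, -35.3]), array([10.5,  5.8]), np.float32(65.0))
```

Call:
jog_arm:
  plan:
    - [85,[0.43,0.05,-0.02],[0,-0.17,0]]
    - [85,[0.43,0.05,-0.02],[0,-0.34,0]]
    - [85,[0.43,0.05,-0.02],[0,-0.51,0]]
    - [85,[0.43,0.05,-0.02],[0,-0.68,0]]
    - [85,[0.43,0.05,-0.02],[0,-0.85,-0.005]]
    - [85,[0.43,0.05,-0.02],[0,-1,-0.008]]
    - [85,[0.43,0.05,-0.02],[0,-1,-0.008]]

```text
clock: 15.9
position: [521.7, -10.0, 209.2]
ee_rot: [0.839, -0.536, 0.074, 0.047]
contact_force: [-0.4, -0.1, -0.4]
gripper_width: 85.2
grasp_force: 0.0
```

```bash
python3 - <<'E'
from end import *
delta([540,-37,180],endF(-65,0),False)
E
```

```text
t 15.95 pos [520.6 -10.2 208.4] shift [ 0.27  -0.063  0.337] turn [ 0.002 -0.169 -0.001] joints [ 0.39  0.2  -0.41  0.21 -0.97 -0.08]
```

Call:
jog_arm:
  plan:
    - [85,[0.13,-0.03,0.1],[0,-0.12,0]]
    - [85,[0.27,-0.063,0.33],[0,-0.169,0]]
    - [85,[0.27,-0.063,0.33],[0,-0.169,0]]
    - [85,[0.27,-0.063,0.33],[0,-0.169,0]]

```text
clock: 16.45
position: [538.6, -35.8, 180.6]
ee_rot: [0.844, -0.536, -0.001, 0.002]
contact_force: [0.1, 0.7, -0.4]
gripper_width: 84.9
grasp_force: 0.0
```

```bash
python3 - <<'E'
from end import *
m=(P[...,2]>76)&(P[...,2]<90)&(np.linalg.norm(P[...,:2]-[537,-36],axis=-1)<60);r=rect(P[m][:,:2]);print(m.sum(),r,np.median(P[m][:,2]))
delta([*r[0],100],endF(r[2]-90,0),True)
E
```

```text
2443 (array([540.4, -37.7]), array([50. , 28.6]), np.float32(24.6)) 83.18215246177891
t 16.5 pos [538.9 -35.5 181.2] shift [ 0.027 -0.007  0.812] turn [0.003 0.001 0.009] joints [ 0.23  0.29 -0.27 -0.   -1.01  0.21]
```

Call:
jog_arm:
  plan:
    - [85,[0.027,-0.007,0.4],[0,0,0]]
    - [85,[0.027,-0.007,0.7],[0,0,0]]
    - [85,[0.027,-0.007,0.8],[0,0,0]]
    - [85,[0.027,-0.007,0.8],[0,0,0]]

```text
clock: 17.0
position: [541.3, -37.5, 101.8]
ee_rot: [0.844, -0.536, -0.001, -0.0]
contact_force: [0.3, 0.7, 0.4]
gripper_width: 85.2
grasp_force: 0.0
```

```bash
python3 - <<'E'
from end import *
delta([540.4,-37.5,36],endF(-65.2,0),True)
E
```

```text
t 17.05 pos [542.  -37.5 102.6] shift [-0.006  0.015  0.666] turn [-0.001  0.001  0.006] joints [ 0.23  0.38 -0.36 -0.   -0.83  0.21]
```

Call:
jog_arm:
  plan:
    - [85,[0,0.01,0.3],[0,0,0]]
    - [85,[0,0.01,0.55],[0,0,0]]
    - [85,[0,0.01,0.66],[0,0,0]]
    - [85,[0,0.01,0.66],[0,0,0]]
    - [40,[0,0.01,0.66],[0,0,0]]
    - [40,[0,0.01,0.66],[0,0,0]]
    - [40,[0,0.01,0.66],[0,0,0]]
    - [40,[0,0.01,0.66],[0,0,0]]
    - [40,[0,0.01,0.66],[0,0,0]]
    - [40,[0,0.01,0.66],[0,0,0]]

```text
clock: 18.3
position: [541.4, -38.1, 36.7]
ee_rot: [0.844, -0.536, -0.0, -0.001]
contact_force: [0.2, -1.1, 5.2]
gripper_width: 49.7
grasp_force: 62.3
```

Call:
jog_arm:
  plan:
    - [40,[0,0,-0.4],[0,0,0]]
    - [40,[0,0,-0.8],[0,0,0]]
    - [40,[0,0,-0.95],[0,0,0]]
    - [40,[0,0,-0.95],[0,0,0]]

```text
clock: 18.8
position: [540.5, -38.3, 130.8]
ee_rot: [0.844, -0.537, -0.001, -0.001]
contact_force: [-0.4, -0.1, -1.4]
gripper_width: 49.3
grasp_force: 62.3
```

```bash
cat > hold.py <<'E'
from end import *
n=np.array([-.0466,.9989,0])
E
python3 - <<'E'
from hold import *
# target: tool y at 182.67deg, TCP z = 184.5-5
delta([483,-226.5,179],endF(182.67-270,0),False)
# re-measure phone from scene view, robust
t=get_image('scene');P=cloud(t);K=t['intrinsics'];E=t['extrinsics']
H=cv2.cvtColor(t['img'],cv2.COLOR_RGB2HSV)
reg=(np.linalg.norm(P[...,:2]-[488,-376],axis=-1)<60)&(P[...,2]>85)&(P[...,2]<206);Q=P[reg]
vx,vy,x0,y0=cv2.fitLine(Q[:,:2].astype(np.float32),cv2.DIST_HUBER,0,.01,.01).ravel();print(len(Q),'face dir deg',np.degrees(np.arctan2(vy,vx)),x0,y0)
tt=get_image('top');Pt=cloud(tt);m=(np.linalg.norm(Pt[...,:2]-[488,-376],axis=-1)<90)&(Pt[...,2]>195)&(Pt[...,2]<225);print('top',m.sum(),m.sum()>5 and rect(Pt[m][:,:2]))
m=(np.linalg.norm(Pt[...,:2]-[488,-376],axis=-1)<75)&(Pt[...,2]>4)&(Pt[...,2]<20);print('foot',m.sum(),m.sum()>5 and rect(Pt[m][:,:2]))
b=t['img'][135:215,290:400];cv2.imwrite('pics/ph.png',cv2.resize(b,None,fx=6,fy=6)[:,:,::-1])
cv2.imwrite('pics/t2.png',tt['img'][:,:,::-1])
E
```

```text
t 18.85 pos [539.7 -38.4 129.6] shift [ 1.462  1.311 -0.496] turn [0.002 0.003 0.373] joints [ 0.23  0.34 -0.34 -0.   -0.89  0.21]
834 face dir deg 2.3035011 489.46625 -376.69147
top 92 (array([ 489.1, -381.2]), array([73.2, 14.5]), np.float32(3.9))
foot 490 (array([ 479.4, -370.6]), array([143.4, 128.6]), np.float32(51.3))
```

Call:
jog_arm:
  plan:
    - [40,[0,0,-0.49],[0,0,0.1]]
    - [40,[0.4,0.35,-0.49],[0,0,0.2]]
    - [40,[0.75,0.68,-0.49],[0,0,0.3]]
    - [40,[0.95,0.86,-0.49],[0,0,0.37]]
    - [40,[0.95,0.86,-0.49],[0,0,0.37]]

```text
clock: 19.58
position: [501.6, -162.3, 177.7]
ee_rot: [0.724, -0.69, -0.002, 0.001]
contact_force: [-0.6, 1.2, -0.6]
gripper_width: 49.8
grasp_force: 62.4
```

```bash
python3 - <<'E'
from hold import *
delta([482.5,-226.5,179],endF(182.8-270,0),False)
E
```

```text
t 19.62 pos [ 502.2 -161.4  178. ] shift [ 0.64   0.229 -0.011] turn [0.004 0.002 0.   ] joints [-0.    0.27 -0.31 -0.   -1.    0.06]
```

Call:
jog_arm:
  plan:
    - [40,[0.25,0.09,-0.01],[0,0,0]]
    - [40,[0.5,0.18,-0.01],[0,0,0]]
    - [40,[0.64,0.23,-0.01],[0,0,0]]
    - [40,[0.64,0.23,-0.01],[0,0,0]]
    - [40,[0.64,0.23,-0.01],[0,0,0]]
    - [40,[0.64,0.23,-0.01],[0,0,0]]

```text
clock: 20.38
position: [483.5, -225.4, 180.3]
ee_rot: [0.725, -0.689, -0.001, -0.0]
contact_force: [-0.2, 0.2, -1.4]
gripper_width: 49.8
grasp_force: 62.4
```

```bash
python3 - <<'E'
from hold import *
delta([482.5,-226.5,179],endF(182.8-270,0),False)
print(s['gripper_width'],s['grasp_force'],s['joint_vel'])
for n in('scene','top','wrist'):
    t=d if n=='wrist' else get_image(n);P=cloud(t,d['E'] if n=='wrist' else None)
    H=cv2.cvtColor(t['img'],cv2.COLOR_RGB2HSV);m=(H[...,0]>22)&(H[...,0]<55)&(H[...,1]>60)&(np.linalg.norm(P-[482,-226,184],axis=-1)<65)
    Q=P[m];print(n,len(Q),len(Q)>5 and (np.round(Q.min(0)),np.round(Q.max(0))))
    if len(Q)>50:
        f=Q[Q[:,2]<215];c=np.median(f,0);f=f[abs(f[:,1]-c[1])<9]
        if len(f)>50:c=f.mean(0);print(' face',len(f),c,np.linalg.svd(f-c)[2][2])
        T=Q[Q[:,2]>Q[:,2].max()-8];print(' top',rect(T[:,:2]),T[:,2].max())
    if n=='scene':cv2.imwrite('pics/s4.png',cv2.resize(t['img'][90:290,230:430],None,fx=3,fy=3)[:,:,::-1])
E
```

```text
t 20.43 pos [ 483.5 -225.5  180.3] shift [0.01  0.01  0.013] turn [0.001 0.002 0.002] joints [-0.13  0.28 -0.29 -0.   -1.01  0.19]
49.82036391753466 62.37609028816223 [-3.45304888e-03 -4.37331756e-04 -7.69107335e-06  1.57553120e-03
 -1.07024179e-03  3.22576190e-04]
scene 465 (array([ 455., -237.,  142.]), array([ 509., -205.,  231.]))
 face 315 [ 479.21734383 -209.4218314   183.5056025 ] [ 0.0658006  -0.99775861  0.01216709]
 top (array([ 482.6, -221.8]), array([52. , 29.1]), np.float32(2.0)) 231.35409799591417
top 56 (array([ 451., -238.,  144.]), array([ 500., -210.,  230.]))
 top (array([ 470.2, -213.8]), array([30.7, 10.4]), np.float32(26.2)) 230.36788726149507
wrist 14418 (array([ 458., -240.,  145.]), array([ 510., -209.,  229.]))
 face 5858 [ 484.13386252 -238.5631831   185.0320249 ] [-0.04977954  0.99875781  0.0022002 ]
 top (array([ 483.5, -224.7]), array([51.5, 29.8]), np.float32(2.8)) 228.86136312560134
```

View pics/s4.png

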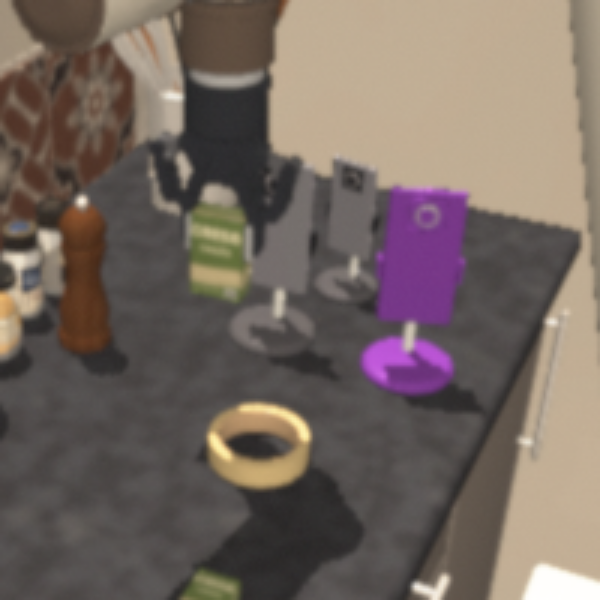

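The crop shows the carton upright at crop (218,248), in front of the grey phone and clear of it. Its centre measures about (483.5, -225, 186) against a target of (483, -226.5, 185), and its face is within 1° or so of square. I'll hold still briefly and hand in.

Call:
jog_arm:
  plan:
    - [40,[0,0,0],[0,0,0]]
    - [40,[0,0,0],[0,0,0]]
    - [40,[0,0,0],[0,0,0]]
    - [40,[0,0,0],[0,0,0]]

```text
clock: 21.02
position: [483.2, -226.1, 180.3]
ee_rot: [0.725, -0.689, -0.001, -0.0]
contact_force: [-0.4, -0.3, -1.3]
gripper_width: 49.5
grasp_force: 62.4
```

```bash
python3 -c "from bench import *;print(job_done())"
```

```text
the job is handed in; nothing more can be done
None
```

I stood the carton on end and let go, picked it up from above, and handed the job in at 21 s with it held still about 15 cm in front of the grey phone's lens; no verdict came back, but my last measurements put it within all the limits.

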